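# Tip the head unit onto its feet and start the test box

### The job

The car head unit in the middle of the bench has been left standing on its back end, screen up. Push it over gently, where it stands, so that it comes to rest on its four rubber feet; then, with a finger, flip the red-knobbed lever of the test box all the way over to the green lamp. This is pushing work only: lift nothing, don't shove the unit across the bench, and leave the other things where they are.

Things in the scene. Friction and masses are not known exactly. Their poses are not given: they have to be found in the camera images.
- head_unit: Loose car head unit, 0.6 to 0.9 kg. Chassis 94 (own x) x 170 (y) x 115 (z) mm, black bezel 106 x 182 x 20 mm on its upper end: 135 mm tall; bezel overhangs 6 mm all round. Origin: centre of its back end, on the bench at the start (own z up, yaw -2.2 to 2.2). Own +z: the screen's way. Own +x: the underside with four black rubber feet; a row of silver buttons edges the screen on that side.
- feet_side (a point): Middle of the head unit's underside, in the plane of the soles of its 6 mm feet: 53 mm along own +x, 55 mm along own z. Comes to 0 mm above the bench when the unit is on its feet. To get there the unit must tip towards own +x; it balances at about 35 degrees, then falls by itself and covers the bench up to 190 mm from where its centre stood, 106 mm high.
- cover_side (a point): Middle of the head unit's plain top cover (white label): 47 mm along own -x, 55 mm along own z. The side to push on: 1 to 4 N high up towards own +x tips it. Comes to about 100 mm above the bench when the unit is on its feet.
- test_box: Grey box fixed to the bench, 120 (own x) x 100 (y) x 45 mm high, left or right of the unit; origin under its centre. Its lever turns about an axis along own y, 52 mm above the bench over the centre, between two dark lugs that reach 56 mm up; it leans to the own -x end (red lamp) at the start and swings over the top to the own +x end (green lamp).
- test_lever (a joint): Angle of the test box's lever: 0 = leaning 0.5 rad to the red lamp (own -x of the box), 0.5 = upright, 1.0 = stop, leaning 0.5 rad to the green lamp (own +x). It starts between 0 and 0.2, is stiff enough to stay where it is left, and takes about 1 to 2 N at the knob.
- lever_knob (a point): Centre of the lever's red ball knob, 22 mm diameter, 70 mm from the lever's axis on a steel rod of 10 mm diameter; 113 to 122 mm above the bench.
- multimeter: Black multimeter lying on the bench, 170 (own x) x 85 x 44 mm high, loose; leave alone. Origin under its centre. It and the test box stand one left and one right of the head unit.
- solder_spool: Blue spool standing on its flange at the back of the bench, 64 mm diameter, 50 mm high, loose; leave alone. Origin under its centre. (To the left behind it, 0.75 m and more from the robot, a second head unit like the first already sits fixed on its feet, screen towards the robot, 106 mm high; it has no part in the job.)
- screwdriver: Orange-handled screwdriver lying at the back right, about 200 mm long along own x, loose; leave alone.
- flux_jar: Amber jar, 50 mm diameter, 60 mm high, near the robot on its right, loose; leave alone. Origin under its centre.
- parts_tray: Blue open tray 90 x 120 x 30 mm near the robot on its left, loose; leave alone. Origin under its centre.
Things that resemble listed ones, but are neither listed nor needed, are in the scene too. What is shaped like the test_box but purple or turquoise is not meant.

How it is judged (in metres and radians):
On the way, in this order (a step that is already met when the one before it is completed fails the run):
1. the head unit has come to rest on its feet, the lever still on the red side (height (world z) of feet_side below 0.01 m and height (world z) of cover_side above 0.092 m and linear speed of head_unit below 0.03 m/s and value of joint test_lever below 0.45 rad), for 0.2 s.
2. then the lever is flipped over to the green side (value of joint test_lever above 0.9 rad), for 0.2 s.
At the end, for the whole second after the job is handed in: The head unit rests on its four feet (middle of the sole plane under 10 mm, middle of the cover over 92 mm above the bench), at rest, its origin less than 130 mm from where it was (tipping alone moves it about 75 mm), and the lever is past 0.9 rad (height (world z) of feet_side below 0.01 m and height (world z) of cover_side above 0.092 m and linear speed of head_unit below 0.03 m/s and distance of head_unit from where it was at the start of the episode below 0.13 m and value of joint test_lever above 0.9 rad); the robot touches nothing.
It fails at once if the head unit is lifted off the bench (its back end's middle over 80 mm up) (height (world z) of head_unit above 0.08 m).
It fails at once if the robot hits the head unit hard (over 40 N) (contact force between any of the arm, the fingers and head_unit above 40 N).
It fails at once if a bystander (multimeter, spool, screwdriver, jar, tray) is moved more than 20 mm (distance of any of multimeter, solder_spool, screwdriver, flux_jar, parts_tray from where it was at the start of the episode above 0.02 m).
It also fails if it takes over 48 s, if anything falls off the work surface, if the arm or the gripper's body presses on something with over 40 N, if the wrist force passes 120 N, or if a joint passes its speed limit or range.

### The arm

A 6-joint arm with a two-finger parallel gripper is mounted at the origin on the work surface. World frame = base frame: x ahead of the robot, y to its left, z up, the work surface at z = 0. Lengths are in m, angles in degrees, forces in N, time in s.
With the tool pointing down it reaches from about 0.4 to 0.825 m from the base axis. Payload 7 kg.
Tool frame: the origin (TCP) lies at the very end of the fingers, on their centre line; the grasp point (between the pads) lies 19 mm behind it; z points along the fingers, y is the line along which they close (so a half turn about z gives the same grasp; the last joint's range is limited). The gripper opens to 88 mm and grips with 3 to 60 N. Pads are 19 mm wide; open, the fingers measure 130 mm over their backs; the gripper's body (78 mm by 193 mm) begins 47 mm behind the grasp point.
Start: joints at [-56.774, 20.546, 0.682, 0, -70.136, -16.507], TCP at [0.194, -0.646, 0.227] pointing down, gripper open.
Joint ranges: [-176.03, 176.03], [-82.01, 121.73], [-58.28, 71.71], [-173.87, 95.51], [-174.79, -0.11], [-173.66, 173.66]. Speed limits (degrees/s): [136.94, 136.94, 172.46, 180, 180, 180].

### API

Orientations are given as [roll, pitch, yaw] about the fixed x, y, z axes, in that order (R = Rz(yaw) Ry(pitch) Rx(roll)).
In Python, from plant import get_state, imaging, r, finder gives the robot as it stands.
- The arm moves only by the shell command python3 -m handwheel 'ROWS' [FORCE]. ROWS is JSON, a list of rows, each a list of 5 numbers: the closure, from 0 (fully open) to 1 (shut), then the shift along the world's x, y, z in cm, then the turn about the world's z in degrees. A call has 1 to 8 rows; each row is the pose to reach, as a shift and turn from the pose commanded when the call began; what a row does not reach only later rows make up. A row lasts 1/8 s, in which the tool goes at most 62.5 mm and 10.7 degrees, less where a joint would pass 70% of its speed; a pose out of reach is approached as far as the arm can. A call with a gripper value outside its range is refused whole. The fingers move at their own pace and stop on an object; FORCE is the grip in N (left out, the last holds). Time passes only in rows, so rows that repeat a pose let the fingers close. It gives the time, the measured TCP pose, the force, the opening and the grip force at its end, in the units of the state.
- get_state(): the state, without advancing time (a new reading comes with each control period).
- imaging.capture(name): name is "scene" or "top"; returns (picture, depth): 480x640x3 uint8, red, green, blue; 480x640 float32, m along the optical axis (not along the pixel's ray), 0 where there is no reading.
- imaging.get_calibration(name): a dict with "fx", "fy", "cx", "cy" (pixels), "rvec" (rotation vector, rad) and "tvec" (3), from world to camera coordinates, as OpenCV has them. Camera axes: x right, y down, z forward; pixel columns grow to the right and rows downward; lengths in m; the calibration is good to about 2 mm. A picture is of the moment at which its call begins. get_calibration takes no time and is no camera call.
- r.close_job(): hands the job in; it is judged then, once.
Trained networks look in the newest picture that a camera, given by its name, has taken for a name from the list of things; names that differ only in an ending like _2 or _b are one class to them, and where a whole thing is asked for, a point or a joint stands for the part that bears it (a point fixed in the world has none). Each returns a list of dicts, best first, with "p" (0 to 1); they miss things now and then, are a little off and sometimes report something else, mostly with a low value. They report only what shows in the picture. A call takes as long as a camera call. They do not tell look-alikes from the thing itself.
- finder.cut_out(camera, query): "region" (480x640 bool, what is visible of it) and "pixel" ([column, row] in pixels, amid what is visible of it).
The state is a dict: "time_s": time; "joints": joint angles; "qd": joint speeds; "joint_torque": joint torques, N m; "tcp_pos": TCP position; "eef_rot": TCP orientation; "contact_force": force on the tool from outside, world axes, zero at the start; "moment": the same for the moment, N m; "gripper_width": finger opening in m; "gripper_force": force on a finger pad.
Only numpy, scipy, OpenCV 4.12 (cv2) and the standard library are available. Lean on these libraries where they do the work, as an engineer would, in place of code of your own. Each camera call takes 0.05 s, during which the arm holds its last target. There are 200 camera calls.

## Working session

There is one attempt and no reset: what is moved stays moved. The work goes in short steps, Python scripts to look and compute and a shell command to move; the robot and the scene stay as the last step left them, time stands still between calls to the robot, and variables do not carry over. Pictures are saved under pics/ and viewed, at most 10 in all, crops included, and the job is handed in when it is done.

```bash
mkdir -p pics; cat > h.py <<'E'
import numpy as np, cv2
from plant import get_state, imaging, r, finder
def cloud(cam, d):
    c=imaging.get_calibration(cam); R=cv2.Rodrigues(np.array(c["rvec"],float))[0]; t=np.array(c["tvec"],float).ravel()
    v,u=np.mgrid[:480,:640]
    P=np.stack([(u-c["cx"])/c["fx"]*d,(v-c["cy"])/c["fy"]*d,d],-1)
    W=(P-t)@R
    W[d==0]=np.nan
    return W
E
python3 - <<'E'
from h import *
for cam in ("top","scene"):
    im,d=imaging.capture(cam); np.savez(f"{cam}.npz",im=im,d=d)
    cv2.imwrite(f"pics/{cam}0.png",im[...,::-1])
    W=cloud(cam,d)
    for q in ("head_unit","test_box","lever_knob","multimeter"):
        for o in finder.cut_out(cam,q)[:3]:
            P=W[o["region"]]; P=P[~np.isnan(P[:,0])]
            print(cam,q,round(o["p"],2),np.round(o["pixel"]),np.round(np.median(P,0),3),"max",np.round(np.percentile(P,98,axis=0),3),"min",np.round(np.percentile(P,2,axis=0),3))
print(get_state()["time_s"])
E
```

```text
top head_unit 0.75 [310. 256.] [ 0.499 -0.016  0.136] max [0.588 0.042 0.14 ] min [ 0.415 -0.075  0.131]
top test_box 0.97 [493. 323.] [ 0.328 -0.496  0.044] max [ 0.396 -0.436  0.119] min [ 0.26  -0.561  0.   ]
top test_box 0.86 [438. 260.] [ 0.496 -0.353  0.045] max [ 0.555 -0.3    0.121] min [ 0.437 -0.409  0.021]
top test_box 0.8 [365. 335.] [ 0.305 -0.162  0.045] max [ 0.365 -0.105  0.12 ] min [ 0.242 -0.218  0.   ]
top lever_knob 0.66 [371. 346.] [ 0.281 -0.171  0.115] max [ 0.304 -0.161  0.126] min [ 0.263 -0.184  0.057]
top lever_knob 0.6 [449. 270.] [ 0.473 -0.363  0.114] max [ 0.496 -0.355  0.126] min [ 0.458 -0.394  0.043]
top lever_knob 0.53 [274. 182.] [0.684 0.067 0.119] max [0.715 0.082 0.126] min [0.673 0.054 0.044]
top multimeter 0.68 [173. 259.] [0.497 0.339 0.039] max [0.579 0.386 0.048] min [0.418 0.297 0.016]
scene head_unit 0.62 [337. 236.] [ 0.522 -0.03   0.134] max [0.595 0.045 0.139] min [ 0.418 -0.083  0.006]
scene head_unit 0.17 [377. 346.] [ 0.787 -0.062  0.049] max [ 0.813 -0.03   0.054] min [ 0.755 -0.087  0.001]
scene test_box 0.93 [249. 213.] [ 0.315 -0.172  0.044] max [ 0.373 -0.109  0.116] min [ 0.241 -0.227  0.002]
scene test_box 0.9 [212. 303.] [ 0.507 -0.361  0.045] max [ 0.565 -0.303  0.118] min [ 0.438 -0.417 -0.001]
scene test_box 0.88 [130. 275.] [ 0.341 -0.504  0.044] max [ 0.399 -0.44   0.117] min [ 0.273 -0.565  0.008]
scene lever_knob 0.66 [115. 256.] [ 0.31  -0.515  0.096] max [ 0.331 -0.501  0.124] min [ 0.23  -0.532  0.001]
scene lever_knob 0.61 [408. 277.] [0.694 0.065 0.101] max [0.716 0.077 0.126] min [0.676 0.054 0.057]
scene lever_knob 0.49 [196. 284.] [ 0.479 -0.364  0.101] max [ 0.501 -0.357  0.125] min [ 0.463 -0.376  0.055]
scene multimeter 0.95 [450. 193.] [0.509 0.332 0.037] max [0.585 0.386 0.046] min [0.421 0.294 0.007]
0.5
```

View pics/top0.png

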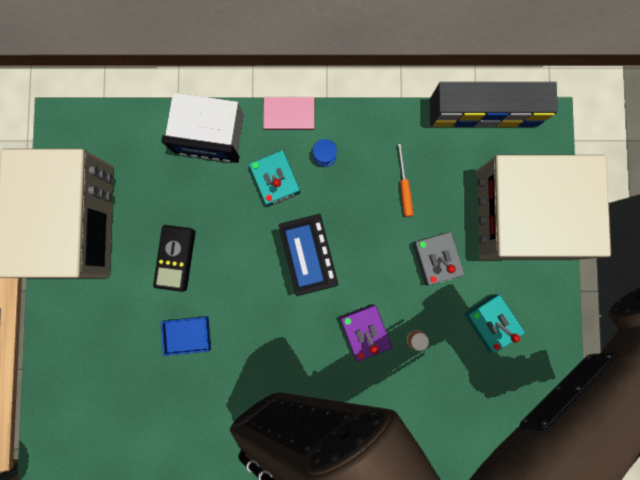

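View pics/scene0.png

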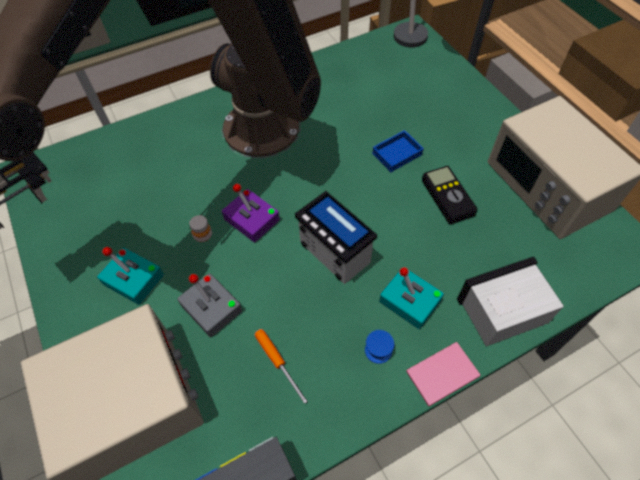

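The top view (up = world +x, left = +y) shows the head unit at (309,255). Its silver buttons are on the right, so it tips towards -y. The grey test box is at (438,260), with the green lamp up at (423,245), red at (433,279) and the knob at (451,269). The scene view agrees.

```bash
python3 - <<'E'
from h import *
f=np.load("top.npz"); W=cloud("top",f["d"]); im=f["im"]
def rect(sel): 
    return cv2.minAreaRect((W[sel][:,:2]*1000).astype(np.float32))
near=lambda x,y,r:np.hypot(W[...,0]-x,W[...,1]-y)<r
z=W[...,2]
print("hu",rect(near(.5,-.016,.12)&(z>.127)&(z<.145)))
print("box",rect(near(.496,-.353,.09)&(z>.038)&(z<.05)))
a=im.astype(int)
red=near(.48,-.36,.09)&(a[...,0]>150)&(a[...,1]<80)
k=red&(z>.09); print("knob",np.nanmean(W[k],0),np.nanmax(W[k],0),np.nanmin(W[k],0),k.sum())
print("redlamp",np.nanmean(W[red&(z<.08)],0))
g=near(.496,-.353,.1)&(a[...,1]>180)&(a[...,0]<100); print("green",np.nanmean(W[g],0))
s=near(.5,-.016,.12)&(z>.127)&(a.min(-1)>150); ss=W[s]; print("bright",cv2.fitLine(ss[:,:2].astype(np.float32)[ss[:,1]<-.03],2,0,.01,.01).ravel())
S=get_state(); print(S["tcp_pos"],S["eef_rot"],S["gripper_width"])
E
```

```text
hu ((502.07952880859375, -15.596138000488281), (182.03768920898438, 106.0497817993164), 14.185197830200195)
box ((497.04010009765625, -357.2195739746094), (120.33792114257812, 101.12523651123047), 16.396108627319336)
knob [ 0.46688182 -0.36669382  0.12377556] [ 0.47310668 -0.36029277  0.12688288] [ 0.46072074 -0.37311375  0.1194429 ] 32
redlamp [ 0.44189994 -0.33788798  0.04991059]
green [ 0.53239441 -0.3127548   0.04964167]
bright [ 0.969429    0.24537203  0.5114135  -0.05571593]
[ 0.19415194 -0.64641834  0.2265348 ] [ 1.79995682e+02 -1.38148379e-03 -1.63278065e+02] 0.08766163515349491
```

```bash
python3 -m handwheel '[[1,4,5,0,8],[1,8,10,0,18],[1,12,15,0,27],[1,16,20,0,36],[1,20,25,0,44],[1,24,30,0,52],[1,25,35,0,60],[1,26,40,0,66]]' 20
```

```text
time_s: 1.5
tcp_pos: [0.4549, -0.2444, 0.2266]
eef_rot: [-180.0, 0.0, -97.0]
contact_force: [0.5, 0.0, 0.8]
gripper_width: 0.0133
gripper_force: 0.0
```

```bash
python3 -m handwheel '[[1,0.4,5.5,0,4],[1,0.8,11,0,8],[1,1.2,16.5,0,12],[1,1.6,22,0,16],[1,2,27.5,0,20],[1,2.3,32.9,0,21.5],[1,2.3,32.9,-5,21.5],[1,2.3,32.9,-10.5,21.5]]'
```

```text
time_s: 2.5
tcp_pos: [0.4778, 0.084, 0.1213]
eef_rot: [-179.8, 0.1, -75.7]
contact_force: [0.2, -0.2, -0.9]
gripper_width: 0.0004
gripper_force: 0.0
```

```bash
python3 -m handwheel '[[1,0.37,-1.45,0,0],[1,0.73,-2.9,0,0],[1,0.86,-3.4,0,0],[1,0.98,-3.9,0,0],[1,1.1,-4.35,0,0],[1,1.22,-4.85,0,0],[1,1.35,-5.3,0,0],[1,1.47,-5.8,0,0]]'
```

```text
time_s: 3.5
tcp_pos: [0.4936, 0.0257, 0.1234]
eef_rot: [-179.7, 0.1, -75.8]
contact_force: [-0.5, 4.4, 2.6]
gripper_width: 0.001
gripper_force: 1.8
```

```bash
python3 -m handwheel '[[1,0.12,-0.5,0,0],[1,0.25,-1,0,0],[1,0.37,-1.45,0,0],[1,0.49,-1.95,0,0],[1,0.61,-2.4,0,0],[1,0.74,-2.9,0,0],[1,0.8,-3.15,0,0],[1,0.8,-3.15,0,0]]'; python3 - <<'E'
from h import *
im,d=imaging.capture("scene"); cv2.imwrite("pics/s1.png",im[120:360,180:500,::-1].repeat(2,0).repeat(2,1))
E
```

```text
time_s: 4.5
tcp_pos: [0.5002, -0.0072, 0.1218]
eef_rot: [-180.0, -0.0, -75.8]
contact_force: [-1.1, 2.5, 3.6]
gripper_width: 0.0004
gripper_force: 1.8
```

View pics/s1.png

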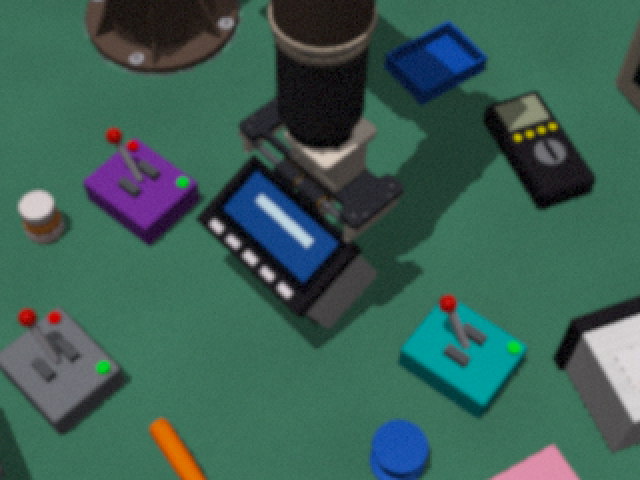

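The unit at (290,230) is tipping the right way, about 25–30°, with the fingers against its cover. I'll keep pushing slowly.

```bash
python3 -m handwheel '[[1,0.1,-0.4,0,0],[1,0.2,-0.8,0,0],[1,0.3,-1.2,0,0],[1,0.4,-1.6,0,0],[1,0.5,-2,0,0],[1,0.5,-2,0,0],[1,0.5,-2,0,0],[1,0.5,-2,0,0]]'
```

```text
time_s: 5.55
tcp_pos: [0.5048, -0.0269, 0.1215]
eef_rot: [180.0, 0.0, -75.8]
contact_force: [-0.3, 0.3, 0.5]
gripper_width: 0.0004
gripper_force: 0.0
```

```bash
python3 - <<'E'
from h import *
im,d=imaging.capture("scene"); W=cloud("scene",d)
cv2.imwrite("pics/s2.png",im[120:360,180:500,::-1].repeat(2,0).repeat(2,1))
E
```

```text
(no output)
```

View pics/s2.png

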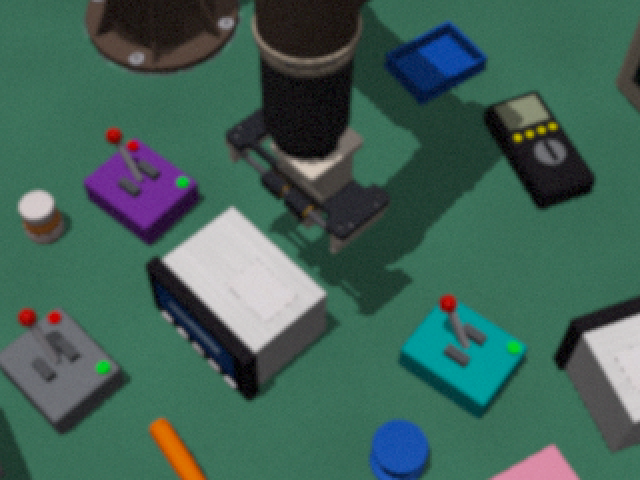

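The unit is down on its feet with the white cover up (240,290), and the fingers are clear. Next is the lever.

```bash
python3 -m handwheel '[[1,0,0,5,0],[1,0,0,10,-10],[1,-1,-5,10,-20],[1,-2,-10,10,-30],[1,-3.5,-15.5,10,-40],[1,-5,-21,10,-50],[1,-6.5,-26.5,10,-60],[1,-8,-32,10,-70]]' && python3 -m handwheel '[[1,-0.5,-2,0,-9],[1,-1,-3.7,0,-17.8],[1,-1,-3.7,0,-17.8],[1,-1,-3.7,0,-17.8]]'
python3 - <<'E'
from h import *
im,d=imaging.capture("top"); cv2.imwrite("pics/t1.png",im[180:340,260:520,::-1].repeat(3,0).repeat(3,1))
S=get_state(); print(S["tcp_pos"],S["eef_rot"])
E
```

```text
time_s: 6.6
tcp_pos: [0.4242, -0.3486, 0.2218]
eef_rot: [-180.0, 0.0, -146.1]
contact_force: [1.7, 0.0, 0.4]
gripper_width: 0.0001
gripper_force: 0.0
time_s: 7.1
tcp_pos: [0.4149, -0.3835, 0.2215]
eef_rot: [180.0, -0.0, -163.4]
contact_force: [0.7, 0.5, 0.0]
gripper_width: 0.0004
gripper_force: 0.0
[ 0.41501404 -0.3833789   0.221562  ] [ 1.79993360e+02  3.20509376e-03 -1.63426427e+02]
```

View pics/t1.png

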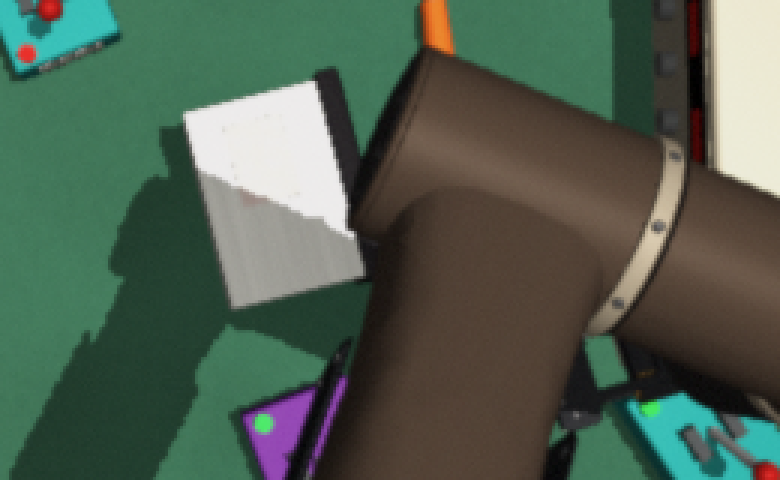

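The unit lies flat at (280,190) with its cover up, and the forearm hides the box. I'll lower the tool behind the knob and push.

```bash
python3 -m handwheel '[[1,0,0,-5,0],[1,0,0,-9,0],[1,0,0,-12.3,0],[1,0,0,-12.3,0],[1,0.95,0.28,-12.3,0],[1,1.9,0.56,-12.3,0],[1,2.9,0.85,-12.3,0],[1,2.9,0.85,-12.3,0]]' && python3 -m handwheel '[[1,0.6,0.18,0,0],[1,1.2,0.35,0,0],[1,1.8,0.53,0,0],[1,2.4,0.7,0,0],[1,3,0.88,0,0],[1,3.6,1.06,0,0],[1,4.2,1.23,0,0],[1,4.2,1.23,0,0]]'
```

```text
time_s: 8.15
tcp_pos: [0.4451, -0.3753, 0.0991]
eef_rot: [-180.0, 0.0, -163.5]
contact_force: [-0.8, -1.0, 0.2]
gripper_width: 0.0001
gripper_force: 0.0
time_s: 9.15
tcp_pos: [0.4865, -0.3629, 0.0984]
eef_rot: [-180.0, 0.0, -163.6]
contact_force: [0.2, -0.4, 0.7]
gripper_width: 0.0007
gripper_force: 0.0
```

```bash
python3 -m handwheel '[[1,0.4,0.12,0,0],[1,0.8,0.24,0,0],[1,1.1,0.32,0,0],[1,1.4,0.41,0,0],[1,1.6,0.47,0,0],[1,1.6,0.47,0,0]]'; python3 - <<'E'
from h import *
im,d=imaging.capture("scene"); cv2.imwrite("pics/s3.png",im[200:360,120:320,::-1].repeat(3,0).repeat(3,1))
E
```

```text
time_s: 9.9
tcp_pos: [0.5021, -0.3584, 0.0986]
eef_rot: [-180.0, 0.0, -163.6]
contact_force: [-0.5, -0.3, -0.7]
gripper_width: 0.0004
gripper_force: 0.3
```

View pics/s3.png

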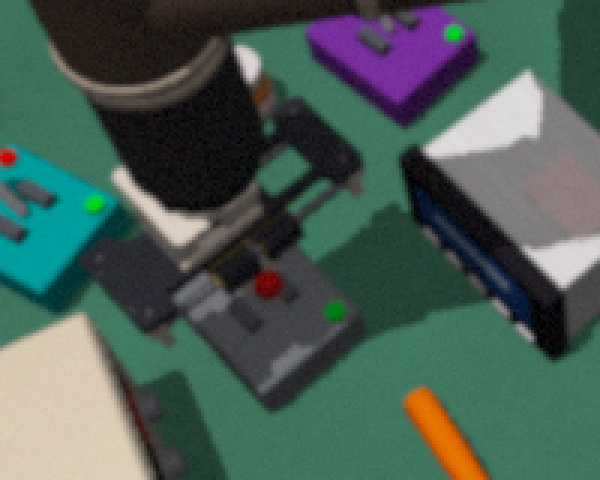

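The knob (268,283) is being pushed ahead of the fingers towards the green lamp (335,312). I'll continue to the stop in small steps.

```bash
python3 -m handwheel '[[1,0.2,0.06,0,0],[1,0.4,0.12,0,0],[1,0.4,0.12,0,0]]'; python3 -m handwheel '[[1,0.2,0.06,0,0],[1,0.2,0.06,0,0]]'; python3 - <<'E'
from h import *
im,d=imaging.capture("scene"); W=cloud("scene",d); a=im.astype(int)
k=(np.hypot(W[...,0]-.52,W[...,1]+.35)<.06)&(a[...,0]>110)&(a[...,1]<70)&(W[...,2]>.08)
p=W[k].mean(0); print(p,k.sum(), (p[:2]-[.497,-.357])@[.959,.282], get_state()["contact_force"])
E
```

```text
time_s: 10.32
tcp_pos: [0.5061, -0.3572, 0.0986]
eef_rot: [-180.0, 0.0, -163.6]
contact_force: [-1.4, -0.3, -0.3]
gripper_width: 0.0006
gripper_force: 0.3
time_s: 10.58
tcp_pos: [0.5074, -0.3567, 0.0984]
eef_rot: [180.0, -0.1, -163.6]
contact_force: [-2.6, -1.7, 0.5]
gripper_width: 0.0005
gripper_force: 1.4
[ 0.53119279 -0.34990864  0.12328043] 7 0.034790652400953824 [-2.29184541 -1.38360405 -0.27851359]
```

```bash
python3 -m handwheel '[[1,0.2,0.06,0,0],[1,0.3,0.09,0,0],[1,0.3,0.09,0,0]]'
```

```text
time_s: 11.0
tcp_pos: [0.5081, -0.3564, 0.0981]
eef_rot: [179.9, -0.3, -163.6]
contact_force: [-9.2, -4.8, 2.7]
gripper_width: 0.0004
gripper_force: 5.1
```

At the stop (force has climbed to about 10 N). Backing off and up, then a check.

```bash
python3 -m handwheel '[[1,-2,-0.6,0,0],[1,-4,-1.2,0,0],[1,-4,-1.2,5,0],[1,-4,-1.2,11,0],[1,-6,-6,14,0],[1,-8,-11,14,0],[1,-8,-11,14,0],[1,-8,-11,14,0]]'; python3 - <<'E'
from h import *
im,d=imaging.capture("scene"); W=cloud("scene",d); a=im.astype(int)
cv2.imwrite("pics/s4.png",im[160:400,120:440,::-1].repeat(2,0).repeat(2,1))
k=(np.hypot(W[...,0]-.51,W[...,1]+.355)<.06)&(a[...,0]>110)&(a[...,1]<70)&(W[...,2]>.09)
p=W[k].mean(0); print(p,k.sum(),(p[:2]-[.497,-.357])@[.959,.282])
h=(np.hypot(W[...,0]-.53,W[...,1]+.13)<.06)&(W[...,2]>.08); print(np.percentile(W[h][:,2],[5,50,95]))
E
```

```text
time_s: 12.0
tcp_pos: [0.43, -0.4658, 0.2384]
eef_rot: [180.0, 0.0, -163.7]
contact_force: [-0.2, 0.4, 0.1]
gripper_width: 0.0002
gripper_force: 0.0
[ 0.53193878 -0.35152414  0.12083144] 56 0.03505048507043307
[0.09670543 0.09992167 0.10379624]
```

View pics/s4.png

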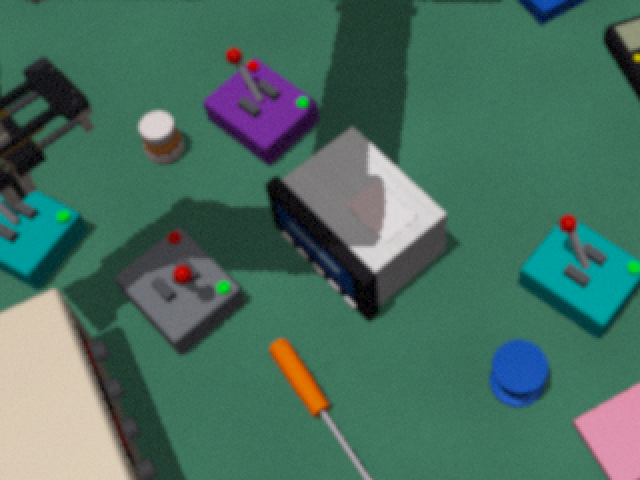

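The lever's knob (182,274) now leans to the green lamp (224,288), about 35 mm past centre, which is the stop. The unit sits flat with its cover 100 mm up, and the arm is clear.

```bash
python3 -c "
from plant import r; print(r.close_job())"
```

```text
the job is handed in; nothing more can be done
None
```

The head unit is resting on its four feet, the lever is over at the green-lamp stop, and the job was handed in at about 12 s of the 48 s allowed; no verdict came back.

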